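# Make up two spindle stacks on the assembly stands

## Task

Make up the two spindle stacks: over the thick post of the round stand put the toothed gear, then the plain round collar on it and the pulley on top; over the thin post of the square stand put the square flange and then the hexagonal spacer on top of it. Every part must lie flat and fully down on what is below it, and at the end all of them are let go. Leave the dish, the block with the two nails and the wooden cube where they are.

Things in the scene. Friction and masses are not known exactly. Their poses are not given: they have to be found in the camera images.
- round_seat (a point): Fixed assembly stand with a round dark steel base (80 mm across, 10 mm thick, standing on the bench) and a thick upright steel post at its middle: 18 mm in diameter, rising 58 mm above the base, its last 12 mm tapering to a blunt tip 8 mm across. This point is on the post's axis, level with the top of the base (10 mm above the bench, 58 mm below the post's tip); its z axis is up.
- square_seat (a point): Fixed assembly stand with a square dark steel base (76 x 76 mm, 10 mm thick) and a thin upright steel post at its middle: 10 mm in diameter, rising 42 mm above the base, its last 9 mm tapering to a tip 4 mm across. This point is on the post's axis, level with the top of the base (10 mm above the bench, 42 mm below the post's tip); z is up.
- gear_center (a point): Loose dark steel spur gear with 22 teeth, 60 mm across the teeth, 18 mm thick, through bore 25 mm, lying flat on the bench; about 0.25 kg. The point is its centre, half-way up (9 mm above its underside); z is the bore axis, so any yaw serves for a grasp across the teeth.
- collar_center (a point): Loose plain round steel tube collar, outside 38 mm, bore 25 mm, 22 mm high, standing on end; about 0.12 kg. The point is its centre, half-way up (11 mm above its underside); z is the bore axis.
- pulley_center (a point): Loose aluminium V-belt pulley, smooth round rims 52 mm in diameter with a V groove between them and a sunk ring in its upper face, 18 mm thick, through bore 25 mm, lying flat; about 0.12 kg. The point is its centre, half-way up (9 mm above its underside); z is the bore axis.
- flange_center (a point): Loose square steel flange, 48 x 48 mm, 16 mm thick, through bore 16 mm at the middle, four small dark holes at the corners, lying flat; about 0.2 kg. The point is its centre, half-way up (8 mm above its underside); x and y are square to its sides, z is the bore axis.
- hex_center (a point): Loose hexagonal steel spacer, 32 mm across the flats, 24 mm high, through bore 16 mm, standing on end; about 0.12 kg. The point is its centre, half-way up (12 mm above its underside); z is the bore axis; corners point along x and every 60 degrees from it, so y is square to a pair of flats.
- dish: Bystander: small round steel dish, 74 mm across, 18 mm high, standing loose on the bench; origin at the middle of its underside.
- jig_block: Bystander: dark pine block 30 x 55 mm, 18 mm high, with two nails standing up from it to 38 mm; loose; origin at the middle of its underside.
- cube: Bystander: small wooden cube 24 x 24 x 22 mm; loose; origin at the middle of its underside.
Mind the look-alikes: they are no part of the job. What is shaped like the part that bears collar_center but orange or yellow is not meant. What is shaped like the part that bears hex_center but yellow is not meant.

How it is judged:
By the outcome, as a careful person would: the job done as asked, in the order asked, and still so for the second after the job is handed in, with the robot touching nothing.
It also fails if it takes over 122 s, if anything falls off the work surface, if the arm or the gripper's body presses on something with over 40 N, if the wrist force passes 120 N, or if a joint passes its speed limit or range.

## Robot

A 7-joint arm with a two-finger parallel gripper is mounted at the origin on a cart in front of the work surface, level with it; the furniture and walls round the work are solid. World frame = base frame: x ahead of the robot, y to its left, z up, the work surface at z = 0. Lengths are in m, angles in rad, forces in N, time in s.
With the tool pointing down it reaches from about 0.425 to 0.875 m from the base axis. Payload 4.7 kg.
Tool frame: the origin (TCP) lies between the finger pads; the fingertips stand 11 mm ahead of it and the grasp point (between the pads) lies 8 mm behind it (nose_length is the distance from the TCP to the fingertips, in m); z points along the fingers, y is the direction in which the jaws open and shut (so a half turn about z gives the same grasp; the last joint's range is limited). The gripper opens to 87 mm and grips with 3 to 60 N. Pads are 19 mm wide; open, the fingers measure 117 mm over their backs; the gripper's body (75 mm by 190 mm) begins 51 mm behind the grasp point.
Start: joints at [1.321, 0.321, -0.07, 1.45, 0.023, 1.371, -0.057], TCP at [0.169, -0.628, 0.234] pointing down, gripper open.
Joint ranges: [-2.86, 2.86], [-0.3, 2.09], [-1.38, 1.24], [0.06, 2.45], [-1.56, 4.7], [0.09, 2.05], [-2.69, 2.69]. Speed limits (rad/s): [2.57, 2.57, 3.14, 3.14, 3.14, 3.14, 3.14].

## Interface

Orientations are given as a unit quaternion [x, y, z, w].
In Python, from bench import get_obs, snapshot, camera_model, job_done, boxes_of, cut_out, nose_length gives the robot as it stands.
- The arm moves only by the shell command python3 -m handwheel 'ROWS' [FORCE]. ROWS is JSON, a list of rows, each a list of 7 numbers: the shift along the world's x, y, z in mm, then the turn, a rotation vector about the world's x, y, z in rad, then the closure in counts, from 0 (fully open) to 255 (shut). A call has 1 to 8 rows; each row shifts and turns the commanded pose from where the row before left it; what a row does not reach is not made up. A row lasts 1/8 s, in which the tool goes at most 62.5 mm and 10.7 degrees, less where a joint would pass 70% of its speed; a pose out of reach is approached as far as the arm can. A call is refused whole if a number of a shift passes 62.5 or a number of a turn 0.188, either way. A call with a gripper value outside its range is refused whole. The fingers move at their own pace and stop on an object; FORCE is the grip in N (left out, the last holds). Time passes only in rows, so rows that do not move let the fingers close. It gives the time, the measured TCP pose, the force and the opening at its end, in the units of the state.
- get_obs(): the state, without advancing time (a new reading comes with each control period).
- snapshot(name): name is "side" or "top"; returns the picture (420x560x3 uint8, red, green, blue); there is no depth.
- camera_model(name): a dict with "fx", "fy", "cx", "cy" (pixels), "xyz" and "rotation" of the camera in the world. Camera axes: x right, y down, z forward; pixel columns grow to the right and rows downward; lengths in m; the calibration is good to about 2 mm. A picture is of the moment at which its call begins. camera_model takes no time and is no camera call.
- job_done(): hands the job in, once; it reports no verdict.
Trained networks look in the newest picture that a camera, given by its name, has taken for a name from the list of things; names that differ only in an ending like _2 or _b are one class to them, and where a whole thing is asked for, a point or a joint stands for the part that bears it (a point fixed in the world has none). Each returns a list of dicts, best first, with "confidence" (0 to 1); they miss things now and then, are a little off and sometimes report something else, mostly with a low value. They report only what shows in the picture. A call takes as long as a camera call. They do not tell look-alikes from the thing itself.
- boxes_of(camera, name): "xyz" ([x, y, z] in m, in the coordinates of the camera as it stood for that picture, good to about 4 mm: the middle of the surface that is visible of it).
- cut_out(camera, name): "mask" (420x560 bool, what is visible of it).
The state is a dict: "t": time; "joints": joint angles; "qvel": joint speeds; "tau": joint torques, N m; "tool_pos": TCP position; "ee_rot": TCP orientation; "force": force on the tool from outside, world axes, zero at the start; "torque": the same for the moment, N m; "gripper_width": finger opening in m.
Only numpy, scipy, OpenCV 4.12 (cv2) and the standard library are available. Lean on these libraries where they do the work, as an engineer would, in place of code of your own. Each camera call takes 0.05 s, during which the arm holds its last target. There are 200 camera calls.

## Working session

There is one attempt and no reset: what is moved stays moved. The work goes in short steps, Python scripts to look and compute and a shell command to move; the robot and the scene stay as the last step left them, time stands still between calls to the robot, and variables do not carry over. Pictures are saved under pics/ and viewed, about 12 in all and at most 16, crops included, and the job is handed in when it is done.

```bash
mkdir -p pics; ls; cat > h.py <<'E'
import numpy as np, cv2
from bench import *
def take(c,n):
    im=snapshot(c); cv2.imwrite(f'pics/{n}.png',cv2.cvtColor(im,cv2.COLOR_RGB2BGR)); return im
def R(m):
    r=np.array(m['rotation'],float)
    if r.shape==(4,):
        from scipy.spatial.transform import Rotation; r=Rotation.from_quat(r).as_matrix()
    return r
def ray(c,u,v,z):
    m=camera_model(c); d=R(m)@np.array([(u-m['cx'])/m['fx'],(v-m['cy'])/m['fy'],1]); o=np.array(m['xyz'])
    return o+d*(z-o[2])/d[2]
def proj(c,p):
    m=camera_model(c); q=R(m).T@(np.array(p)-np.array(m['xyz'])); return [m['fx']*q[0]/q[2]+m['cx'],m['fy']*q[1]/q[2]+m['cy']]
E
python3 - <<'E'
from h import *
np.set_printoptions(precision=4,suppress=True)
print(get_obs())
for c in ['top','side']:
    take(c,c+'0'); print(c,camera_model(c)); m=camera_model(c)
    for n in ['round_seat','square_seat','gear_center','collar_center','pulley_center','flange_center','hex_center','dish','jig_block','cube']:
        for b in boxes_of(c,n):
            if b['confidence']>.2: print(n,round(b['confidence'],2),R(m)@np.array(b['xyz'])+m['xyz'], np.round(proj(c,R(m)@np.array(b['xyz'])+m['xyz'])))
E
```

```text
pics
{'t': 0.0, 'joints': array([ 1.3211,  0.3218, -0.07  ,  1.4517,  0.0226,  1.3708, -0.0569]), 'qvel': array([-0.0019,  0.0011, -0.0003,  0.0004,  0.0026,  0.    , -0.0002]), 'tau': array([  0.0009, -49.1286,  -0.4031, -31.2524,  -0.064 ,   0.0437,
         0.0002]), 'tool_pos': array([ 0.1693, -0.627 ,  0.2325]), 'ee_rot': array([ 0.9913,  0.1315, -0.0002, -0.0009]), 'force': array([-0.1382,  0.6673,  0.5215]), 'torque': array([ 0.0282, -0.0323,  0.0119]), 'gripper_width': 0.08722043984537549}
top {'fx': 486.27295940949193, 'fy': 486.27295940949193, 'cx': 280.8037770524572, 'cy': 217.37195433316012, 'xyz': array([0.4274, 0.0927, 1.2486]), 'rotation': array([ 0.7075, -0.7056,  0.0334, -0.021 ])}
round_seat 0.97 [0.4393 0.2059 0.0054] [228. 250.]
round_seat 0.21 [0.4269 0.075  0.0064] [279. 255.]
square_seat 0.83 [ 0.4535 -0.0718  0.0076] [337. 245.]
gear_center 0.55 [ 0.432  -0.2108  0.02  ] [392. 253.]
collar_center 0.66 [0.5204 0.1095 0.0225] [266. 218.]
collar_center 0.57 [0.5995 0.0788 0.0259] [278. 187.]
pulley_center 0.69 [0.6015 0.2042 0.0226] [228. 186.]
flange_center 0.73
[... 413 characters left out ...]
6, 'cy': 201.00142554376916, 'xyz': array([0.2473, 0.6314, 0.6201]), 'rotation': array([-0.2063,  0.8912, -0.3916,  0.0996])}
round_seat 0.83 [0.4391 0.2121 0.0086] [296. 278.]
gear_center 0.67 [0.5998 0.2041 0.0114] [224. 245.]
gear_center 0.58 [0.4534 0.3333 0.0152] [257. 326.]
collar_center 0.77 [0.5981 0.0828 0.017 ] [255. 206.]
collar_center 0.64 [0.5307 0.025  0.0163] [294. 199.]
collar_center 0.63 [0.5194 0.1168 0.0156] [280. 228.]
pulley_center 0.55 [0.6023 0.2074 0.0157] [222. 244.]
flange_center 0.85 [ 0.6048 -0.047   0.0167] [279. 172.]
hex_center 0.88 [0.6003 0.3275 0.0213] [186. 289.]
hex_center 0.62 [0.5371 0.3921 0.0261] [193. 331.]
dish 0.95 [0.4314 0.0654 0.0078] [329. 227.]
```

View pics/top0.png

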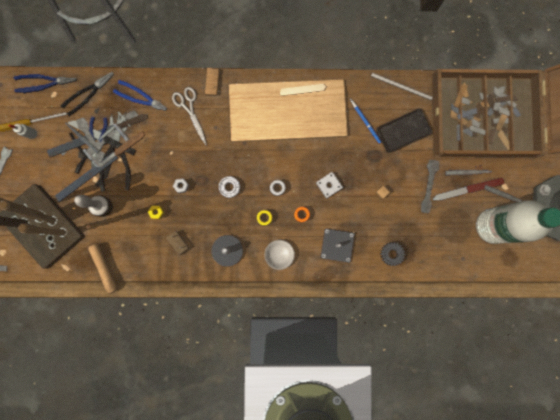

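View pics/side0.png

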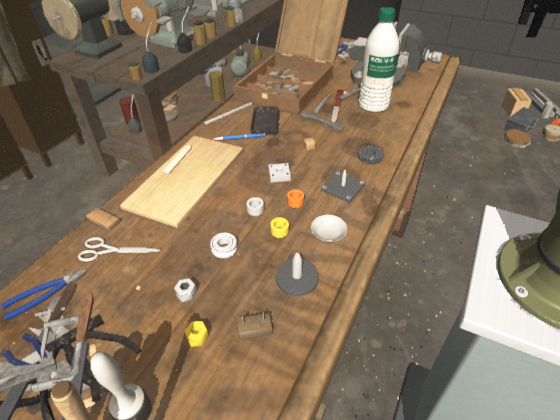

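```bash
cat > m.py <<'E'
from h import *
np.set_printoptions(precision=4,suppress=True)
Z=dict(round_seat=.010,square_seat=.010,gear_center=.018,collar_center=.022,pulley_center=.018,flange_center=.016,hex_center=.024)
im=take('top','top1'); big=cv2.resize(cv2.cvtColor(im,cv2.COLOR_RGB2BGR)[140:280,140:420],None,fx=2.85,fy=2.85,interpolation=cv2.INTER_CUBIC)
for c in ['top','side']:
  if c=='side': snapshot(c)
  for n,z in Z.items():
    for b in cut_out(c,n):
        if b['confidence']<.3: continue
        m=b['mask'].astype(np.uint8); cs,_=cv2.findContours(m,cv2.RETR_EXTERNAL,cv2.CHAIN_APPROX_NONE)
        k=max(cs,key=cv2.contourArea); 
        if c=='top':
            w=np.array([ray(c,*p[0],z) [:2] for p in k]); 
        else: w=np.array([ray(c,*p[0],z/2)[:2] for p in k])
        r=cv2.minAreaRect((w*1000).astype(np.float32)); M=cv2.moments((w*1000).astype(np.float32)); e=cv2.minEnclosingCircle((w*1000).astype(np.float32))
        mean=im[m>0].mean(0) if c=='top' else 0
        print(c,n,round(b['confidence'],2),'cen',np.round([M['m10']/M['m00'],M['m01']/M['m00']],1),'rect',np.round(r[0],1),np.round(r[1],1),round(r[2],1),mean)
cv2.imwrite('pics/big1.png',big)
E
python3 m.py
```

```text
top round_seat 0.58 cen [438.3 209.3] rect [439.3 209.3] [73.8 75.6] 27.2 [88.096  85.6433 82.3594]
top square_seat 0.57 cen [452.2 -71.4] rect [451.7 -71.6] [75.5 75.4] 80.7 [91.2665 88.5472 85.3208]
top gear_center 0.94 cen [ 429.3 -210.1] rect [ 430.2 -209.4] [55.6 58.8] 0.1 [83.42   77.7625 71.975 ]
top gear_center 0.37 cen [438.4 207.6] rect [439.4 208. ] [75.6 73. ] 0.5 [87.8986 85.4608 82.1689]
top collar_center 0.48 cen [524.3 118.3] rect [521.5 115.1] [33.  32.9] 0.2 [214.0769 191.1795  40.8974]
top collar_center 0.4 cen [597.5  81.7] rect [596.9  81.2] [35.9 35.6] 0.2 [169.8345 160.777  150.5827]
top pulley_center 0.85 cen [599.8 204.9] rect [599.5 204.6] [51.4 48.3] 0.5 [186.2737 179.3212 173.208 ]
top flange_center 0.54 cen [606.1 -50.2] rect [605.9 -50.4] [48.5 50.2] 33.4 [187.0789 179.431  169.9718]
top hex_center 0.7 cen [534.4 387.2] rect [534.4 386.9] [30.3 37.7] 0.2 [172.3846 150.1775  31.7456]
top hex_center 0.47 cen [601.5 324.7] rect [601.2 324.7] [34.4 28.5] 45.3 [167.0769 160.3077 151.5308]
side round_seat 0.85 cen [440.6 205.5] rect [440.5 207. ] [84.6 84.1] 7
[... 174 characters left out ...]
ter 0.88 cen [ 430.  -215.9] rect [ 430.  -214.7] [60.  82.6] 16.2 0
side collar_center 0.8 cen [522.3 112.4] rect [522.5 111.9] [33.5 54.6] 25.9 0
side collar_center 0.71 cen [600.6  78.3] rect [600.5  78.7] [35.4 55.2] 28.5 0
side collar_center 0.62 cen [531.6  17. ] rect [532.4  17.3] [35.7 56.9] 24.3 0
side collar_center 0.45 cen [602.4 204.1] rect [601.4 203.6] [52.1 65.6] 47.4 0
side pulley_center 0.96 cen [602.1 204. ] rect [601.6 204.1] [49.3 64. ] 41.7 0
side flange_center 0.8 cen [609.2 -54.2] rect [609.5 -54.4] [51.3 71.2] 32.8 0
side hex_center 0.77 cen [604.6 325.2] rect [604.5 325.1] [32.5 46.3] 57.9 0
side hex_center 0.69 cen [536.6 387.3] rect [536.4 387.2] [33.  48.2] 54.9 0
```

View pics/big1.png

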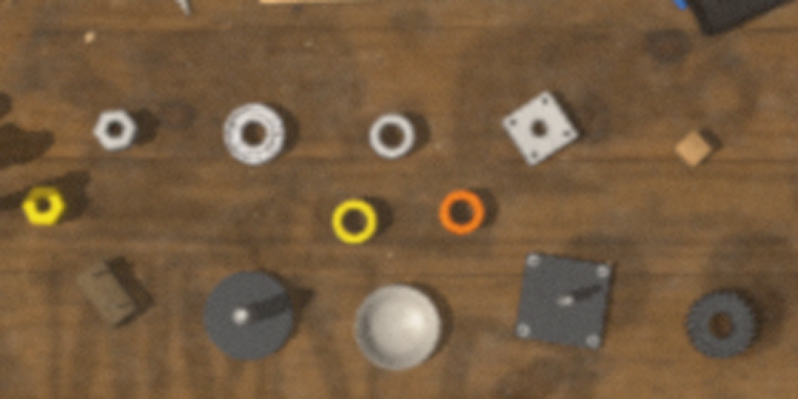

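```bash
python3 - <<'E'
from h import *
np.set_printoptions(precision=4,suppress=True)
for n,u,v,z in [('rbase',249,314,.01),('rtip',240,316,.068),('sbase',564,300,.01),('stip',565,300,.052),('gear',722,323,.018),('collar',392,135,.022),('pulley',254,134,.018),('flange',540,128,.016),('hex',115,130,.024)]:
    print(n,ray('top',140+u/2.85,140+v/2.85,z)[:2]*1000)
im=cv2.cvtColor(cv2.imread('pics/top1.png'),cv2.COLOR_BGR2GRAY)
for n,c,z,N in [('hex',(180,186),.024,6),('flange',(329,185),.016,4)]:
    x,y=c; h=14; S=8
    b=cv2.resize(im[y-h:y+h,x-h:x+h],None,fx=S,fy=S,interpolation=cv2.INTER_CUBIC)
    _,t=cv2.threshold(b,125,255,0); cs,_=cv2.findContours(t,cv2.RETR_EXTERNAL,cv2.CHAIN_APPROX_NONE); k=max(cs,key=cv2.contourArea)[:,0]
    w=np.array([ray('top',x-h+(p[0]+.5)/S-.5,y-h+(p[1]+.5)/S-.5,z)[:2] for p in k])*1000
    M=cv2.moments(w.astype(np.float32)); ctr=np.array([M['m10'],M['m01']])/M['m00']
    best=[]
    for a in range(0,360//N):
        ang=np.radians(a+np.arange(N)*360/N); 
        sup=((w-ctr)@np.array([np.cos(ang),np.sin(ang)])).max(0).mean(); best.append(sup)
    print(n,ctr,'flat normal deg',np.argmin(best),min(best),'corner',np.argmax(best),max(best))
E
```

```text
rbase [438.9878 206.5622]
rtip [436.7362 208.8334]
sbase [452.0875 -74.5568]
stip [451.2526 -69.7521]
gear [ 431.8314 -214.1537]
collar [598.4584  79.7887]
pulley [599.3701 203.0386]
flange [606.2219 -53.2259]
hex [601.5624 325.7067]
hex [602.9694 327.7968] flat normal deg 9 17.3896725823469 corner 38 18.634099295888827
flange [607.3167 -51.201 ] flat normal deg 33 25.82013682801866 corner 79 33.783476293363094
```

```bash
python3 -m handwheel '[[22,35,0,0,0,0.11,0],[22,35,0,0,0,0.11,0],[22,35,0,0,0,0.11,0],[22,35,0,0,0,0.11,0],[22,35,0,0,0,0.11,0],[22,35,0,0,0,0.11,0]]' 20; python3 -m handwheel '[[22,35,0,0,0,0.11,0],[22,35,0,0,0,0.11,0],[22,35,-10,0,0,0.11,0],[22,35,-20,0,0,0.11,0],[22,35,-20,0,0,0.11,0],[20,30,-20,0,0,0.1,0],[0,0,0,0,0,0,0]]'
python3 - <<'E'
from h import *
for c in ['top','side']:
    take(c,c+'2')
s=get_obs(); print(s['tool_pos'],s['ee_rot'],s['gripper_width'],s['joints']); print(proj('top',s['tool_pos']),proj('side',s['tool_pos']))
a=cv2.imread('pics/top2.png')[180:320,330:470]; b=cv2.imread('pics/side2.png')[80:220,300:440]
cv2.imwrite('pics/c2.png',cv2.resize(np.hstack([a,b]),None,fx=2.8,fy=2.8,interpolation=cv2.INTER_CUBIC))
E
```

```text
t: 2.65
tool_pos: [0.3021, -0.4164, 0.2338]
ee_rot: [0.894, 0.447, -0.0, 0.0]
force: [1.3, -0.4, -0.1]
gripper_width: 0.0868
t: 3.52
tool_pos: [0.432, -0.2091, 0.1624]
ee_rot: [0.704, 0.71, 0.0, -0.001]
force: [0.2, -1.0, 0.6]
gripper_width: 0.0868
[ 0.4313677  -0.21288858  0.16376218] [ 7.06122951e-01  7.08089180e-01 -2.44226860e-04  1.75154047e-04] 0.08719732256139341 [ 0.92335689  0.03339435 -0.52591417  1.93267742  0.01876117  1.17995244
  0.39331975]
[np.float64(408.95823896643844), np.float64(253.3382765744488)] [np.float64(378.95531562711324), np.float64(99.64088851950314)]
```

View pics/c2.png

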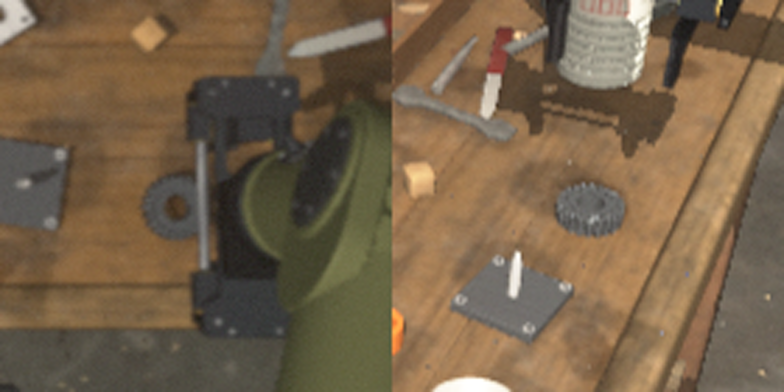

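```bash
python3 - <<'E'
from h import *
print(ray('side',370.7,154.6,.009), proj('side',[.431,-.212,.009]))
E
python3 -m handwheel '[[0,0,-35,0,0,0,0],[0,0,-35,0,0,0,0],[0,0,-35,0,0,0,0],[0,0,-25,0,0,0,0],[0,0,-12,0,0,0,0],[0,0,-7,0,0,0,0],[0,0,0,0,0,0,0]]' 30
python3 -m handwheel '[[0,0,0,0,0,0,90],[0,0,0,0,0,0,150],[0,0,0,0,0,0,150],[0,0,0,0,0,0,150],[0,0,0,0,0,0,150]]' 30
```

```text
[ 0.4309801  -0.21631519  0.009     ] [np.float64(370.1724051044328), np.float64(155.51196103176488)]
t: 4.5
tool_pos: [0.4317, -0.2131, 0.015]
ee_rot: [0.706, 0.708, 0.0, 0.0]
force: [0.9, -0.0, -0.5]
gripper_width: 0.0872
t: 5.12
tool_pos: [0.4317, -0.2126, 0.0149]
ee_rot: [0.706, 0.708, 0.0, 0.0]
force: [0.9, -0.4, 2.6]
gripper_width: 0.0598
```

```bash
python3 -m handwheel '[[0,0,20,0,0,0,150],[0,0,40,0,0,0,150],[0,0,40,0,0,0,150],[5,20,10,0,0,0,150],[10,40,0,0,0,0,150],[5,50,0,0,0,0,150],[0,50,0,0,0,0,150],[0,50,0,0,0,0,150]]'; python3 -m handwheel '[[0,50,0,0,0,0,150],[0,50,0,0,0,0,150],[-5,50,0,0,0,0,150],[-5,40,0,0,0,0,150],[-2,20,0,0,0,0,150],[0,0,0,0,0,0,150],[0,0,0,0,0,0,150]]'
cat > look.py <<'E'
import sys
from h import *
n=sys.argv[1]; p=np.array([float(x) for x in sys.argv[2:5]])/1000
o=[]
for c in ['top','side']:
    im=take(c,c+n); u,v=[int(round(q)) for q in proj(c,p)]; h=70
    u=min(max(u,h),559-h); v=min(max(v,h),419-h); print(c,'crop origin',u-h,v-h)
    o.append(cv2.cvtColor(im[v-h:v+h,u-h:u+h],cv2.COLOR_RGB2BGR))
cv2.imwrite(f'pics/c{n}.png',cv2.resize(np.hstack(o),None,fx=2.85,fy=2.85,interpolation=cv2.INTER_CUBIC))
s=get_obs(); print(s['tool_pos'],s['force'],s['gripper_width'])
E
python3 look.py 3 438 207 60
```

```text
t: 6.12
tool_pos: [0.4498, 0.0005, 0.1229]
ee_rot: [0.706, 0.709, -0.001, -0.001]
force: [1.3, -0.0, -2.2]
gripper_width: 0.0598
t: 7.0
tool_pos: [0.4387, 0.2065, 0.1236]
ee_rot: [0.706, 0.708, -0.001, -0.0]
force: [0.2, 1.1, -3.1]
gripper_width: 0.0599
top crop origin 155 180
side crop origin 228 188
[0.43937407 0.20604249 0.12404404] [-0.0973625   0.15049548 -2.45608027] 0.06009048480004679
```

View pics/c3.png

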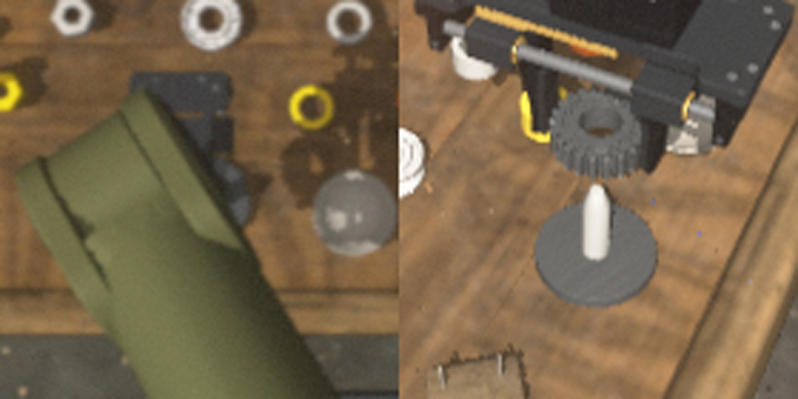

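```bash
python3 - <<'E'
from h import *
print(ray('side',298.5,230.5,.127),ray('side',297.5,253.8,.068),ray('side',297,278,.010))
E
```

```text
[0.43888576 0.20410191 0.127     ] [0.43976399 0.20486981 0.068     ] [0.43646338 0.21290033 0.01      ]
```

```bash
python3 -m handwheel '[[0,0,-20,0,0,0,150],[0,0,-20,0,0,0,150],[0,0,-15,0,0,0,150],[0,0,-15,0,0,0,150],[0,0,-10,0,0,0,150],[0,0,0,0,0,0,150]]'; python3 -m handwheel '[[0,0,-8,0,0,0,150],[0,0,-6,0,0,0,150],[0,0,-4,0,0,0,150],[0,0,0,0,0,0,150]]'
```

```text
t: 7.85
tool_pos: [0.439, 0.2073, 0.0439]
ee_rot: [0.706, 0.708, -0.001, -0.0]
force: [-0.1, 0.4, -3.2]
gripper_width: 0.0595
t: 8.35
tool_pos: [0.4392, 0.2074, 0.0263]
ee_rot: [0.706, 0.708, -0.0, -0.0]
force: [0.4, 0.1, -2.2]
gripper_width: 0.0594
```

```bash
python3 -m handwheel '[[0,0,-1,0,0,0,150],[0,0,0,0,0,0,100],[0,0,0,0,0,0,50],[0,0,0,0,0,0,50],[0,0,15,0,0,0,50],[0,0,35,0,0,0,50],[0,0,45,0,0,0,60]]'; python3 -m handwheel '[[20,-16,10,0,0,0,80],[40,-32,0,0,0,0,80],[40,-32,0,0,0,0,80],[40,-32,0,0,0,0,80],[20,-15,0,0,0,0,80],[0,0,0,0,0,0,80],[0,0,0,0,0,0,80]]'; python3 look.py 4 560 130 20
```

```text
t: 9.22
tool_pos: [0.439, 0.2076, 0.1221]
ee_rot: [0.706, 0.708, -0.0, -0.0]
force: [1.1, -0.5, 1.4]
gripper_width: 0.0679
t: 10.1
tool_pos: [0.5987, 0.0819, 0.1313]
ee_rot: [0.706, 0.709, 0.0, -0.0]
force: [0.7, 0.0, 0.5]
gripper_width: 0.0597
top crop origin 188 132
side crop origin 190 154
[0.59853847 0.08208507 0.13118388] [-0.3543939  -0.79113991  0.0943805 ] 0.05967675399787794
```

View pics/c4.png

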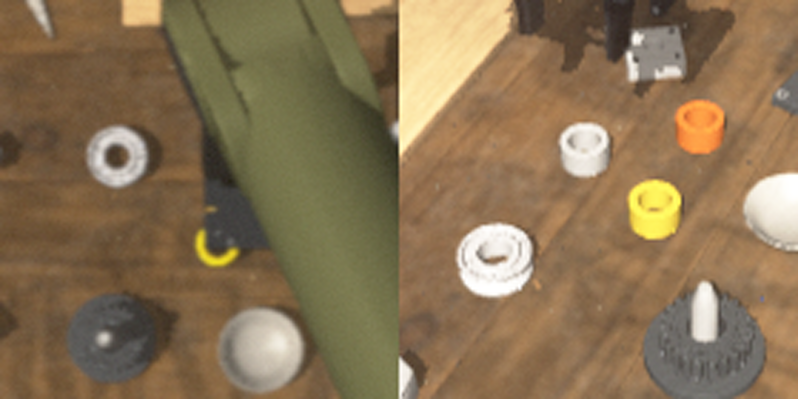

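```bash
python3 -m handwheel '[[0,-1,-30,0,0,0,80],[0,0,-40,0,0,0,80],[0,0,-26,0,0,0,80],[0,0,-14,0,0,0,80],[0,0,-6,0,0,0,80],[0,0,0,0,0,0,80]]'; python3 -m handwheel '[[0,0,0,0,0,0,140],[0,0,0,0,0,0,200],[0,0,0,0,0,0,200],[0,0,0,0,0,0,200],[0,0,0,0,0,0,200]]'; python3 -m handwheel '[[0,0,20,0,0,0,200],[0,0,40,0,0,0,200],[-20,16,40,0,0,0,200],[-40,32,10,0,0,0,200],[-40,32,0,0,0,0,200],[-40,32,0,0,0,0,200],[-20,15,0,0,0,0,200],[0,0,0,0,0,0,200]]'; python3 look.py 5 438 207 60
```

```text
t: 10.95
tool_pos: [0.5998, 0.0798, 0.0152]
ee_rot: [0.706, 0.708, 0.0, 0.0]
force: [0.6, 0.4, 0.0]
gripper_width: 0.0595
t: 11.58
tool_pos: [0.5998, 0.0794, 0.015]
ee_rot: [0.706, 0.708, 0.0, 0.0]
force: [-1.0, -0.6, 2.4]
gripper_width: 0.036
t: 12.58
tool_pos: [0.4386, 0.2074, 0.1252]
ee_rot: [0.705, 0.709, 0.0, 0.001]
force: [0.4, -1.1, -0.8]
gripper_width: 0.0363
top crop origin 155 180
side crop origin 228 188
[0.44071306 0.20549921 0.12506495] [-0.38613043 -0.37263874 -1.68146793] 0.03617056181139738
```

View pics/c5.png

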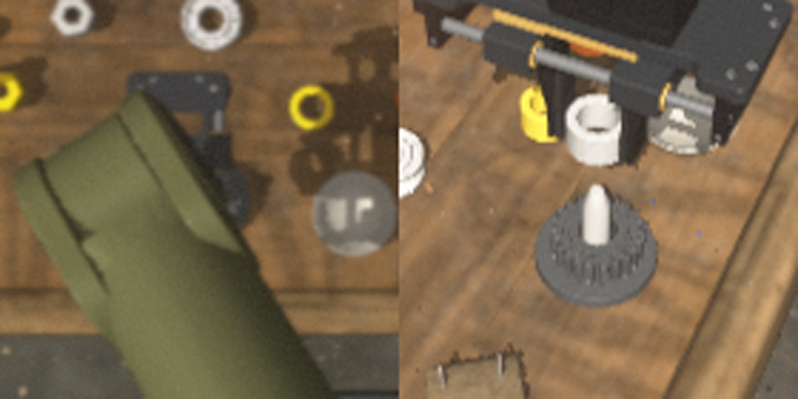

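```bash
python3 - <<'E'
from h import *
print(ray('side',297.5,229.4,.132),ray('side',228+(594-399)/2.85,188+155/2.85,.110),ray('side',297.3,253.8,.068))
E
python3 - <<'E'
import cv2
a=cv2.imread('pics/side5.png')[200:275,265:335]
cv2.imwrite('pics/z5.png',cv2.resize(a,None,fx=8,fy=8,interpolation=cv2.INTER_CUBIC))
E
```

```text
[0.43947524 0.20688281 0.132     ] [0.4371731  0.21563784 0.11      ] [0.44008059 0.2050222  0.068     ]
```

View pics/z5.png

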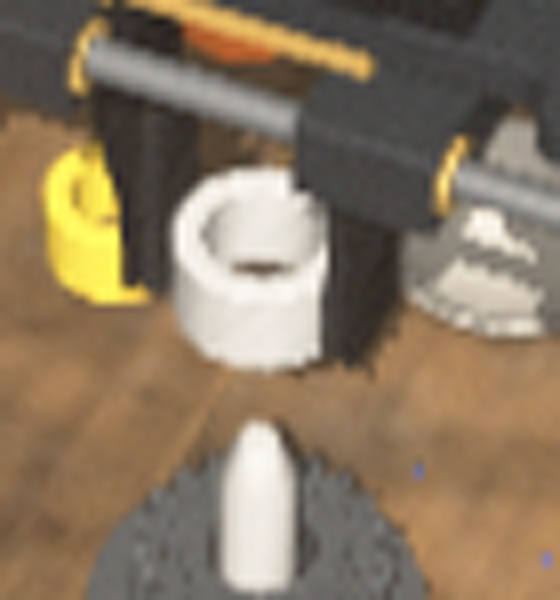

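```bash
python3 -m handwheel '[[0,-1,-20,0,0,0,200],[0,0,-20,0,0,0,200],[0,0,-15,0,0,0,200],[0,0,-10,0,0,0,200],[0,0,-8,0,0,0,200],[0,0,-5,0,0,0,200],[0,0,-3,0,0,0,200],[0,0,0,0,0,0,200]]'
```

```text
t: 13.68
tool_pos: [0.4395, 0.2055, 0.0436]
ee_rot: [0.706, 0.708, 0.0, 0.0]
force: [-0.2, -1.3, -2.4]
gripper_width: 0.036
```

```bash
python3 -m handwheel '[[0,0,-1,0,0,0,200],[0,0,0,0,0,0,140],[0,0,0,0,0,0,100],[0,0,0,0,0,0,100],[0,0,15,0,0,0,100],[0,0,35,0,0,0,100],[0,0,35,0,0,0,50]]'; python3 -m handwheel '[[20,-1,10,0,0,0,50],[40,-1,0,0,0,0,50],[40,-1,0,0,0,0,50],[40,0,0,0,0,0,50],[20,0,0,0,0,0,50],[0,0,0,0,0,0,50],[0,0,0,0,0,0,50]]'; python3 look.py 6 500 200 20
```

```text
t: 14.55
tool_pos: [0.4394, 0.2058, 0.1293]
ee_rot: [0.706, 0.708, 0.0, -0.0]
force: [1.6, -0.1, -0.1]
gripper_width: 0.0572
t: 15.42
tool_pos: [0.5985, 0.203, 0.1381]
ee_rot: [0.706, 0.708, -0.0, -0.0]
force: [-0.8, 0.2, 0.0]
gripper_width: 0.0697
top crop origin 160 156
side crop origin 199 188
[0.59851765 0.20279203 0.13812803] [-0.67982362 -0.41510183 -0.27073915] 0.07004289205309641
```

View pics/c6.png

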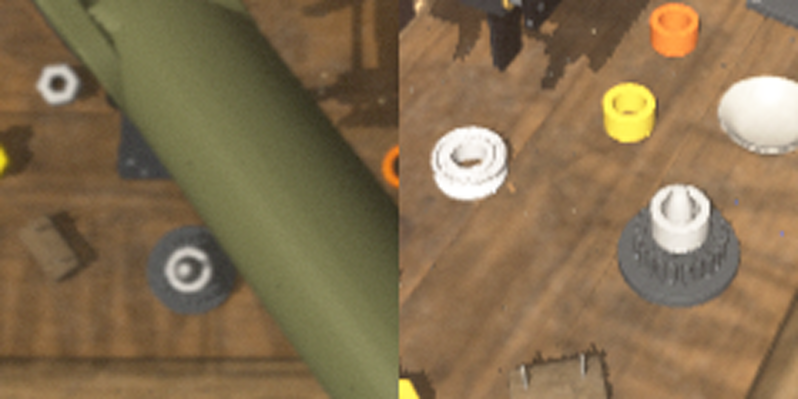

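```bash
python3 -m handwheel '[[1,1,-30,0,0,0,50],[0,0,-40,0,0,0,50],[0,0,-30,0,0,0,50],[0,0,-18,0,0,0,50],[0,0,-7,0,0,0,50],[0,0,0,0,0,0,50]]'; python3 -m handwheel '[[0,0,0,0,0,0,100],[0,0,0,0,0,0,170],[0,0,0,0,0,0,170],[0,0,0,0,0,0,170],[0,0,0,0,0,0,170]]'; python3 -m handwheel '[[0,0,20,0,0,0,170],[0,0,40,0,0,0,170],[0,0,45,0,0,0,170],[-40,1,15,0,0,0,170],[-40,1,0,0,0,0,170],[-40,0,0,0,0,0,170],[-41,0,0,0,0,0,170],[0,0,0,0,0,0,170]]'; python3 look.py 7 438 207 70
```

```text
t: 16.27
tool_pos: [0.6007, 0.2036, 0.0131]
ee_rot: [0.706, 0.708, 0.0, 0.0]
force: [-0.1, 0.2, -0.1]
gripper_width: 0.0697
t: 16.9
tool_pos: [0.6012, 0.2036, 0.0134]
ee_rot: [0.706, 0.708, 0.001, 0.001]
force: [-0.6, -0.2, 5.6]
gripper_width: 0.0517
t: 17.9
tool_pos: [0.4362, 0.2054, 0.1325]
ee_rot: [0.705, 0.709, -0.002, 0.001]
force: [-0.7, -0.4, -0.3]
gripper_width: 0.0514
top crop origin 155 180
side crop origin 228 184
[0.43974973 0.2052216  0.1331972 ] [ 0.24036511  0.9551536  -1.01490471] 0.05158736122666813
```

View pics/c7.png

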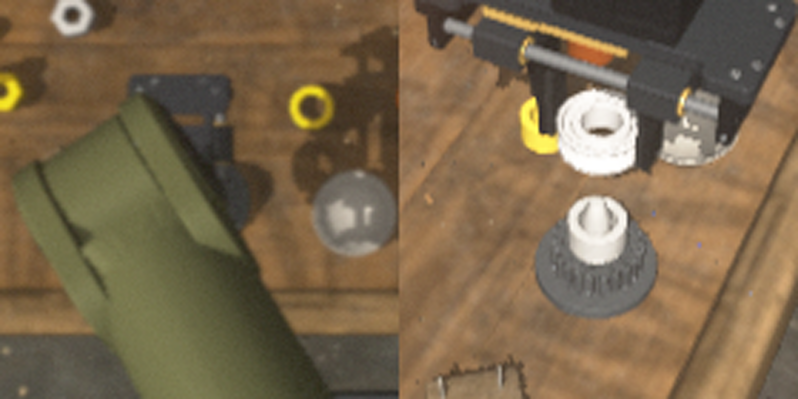

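```bash
python3 - <<'E'
from h import *
print(ray('side',299.2,226.8,.138),ray('side',297.8,254.2,.068))
E
python3 -m handwheel '[[0,0,-20,0,0,0,170],[0,0,-20,0,0,0,170],[0,0,-8,0,0,0,170],[0,0,0,0,0,0,170]]'
```

```text
[0.4370766  0.20556763 0.138     ] [0.43890504 0.20546974 0.068     ]
t: 18.5
tool_pos: [0.4391, 0.2056, 0.0839]
ee_rot: [0.706, 0.708, -0.0, -0.001]
force: [0.2, -0.8, -1.3]
gripper_width: 0.0514
```

```bash
python3 -m handwheel '[[1,0,-8,0,0,0,170],[0,0,-6,0,0,0,170],[0,0,-4,0,0,0,170],[0,0,-2,0,0,0,170],[0,0,0,0,0,0,170]]'; python3 -m handwheel '[[0,0,-1,0,0,0,170],[0,0,0,0,0,0,130],[0,0,0,0,0,0,60],[0,0,0,0,0,0,60],[0,0,15,0,0,0,60],[0,0,35,0,0,0,60],[0,0,15,0,0,0,60],[0,0,0,0,0,0,60]]'; python3 look.py 8 438 207 70
```

```text
t: 19.12
tool_pos: [0.4404, 0.2055, 0.0646]
ee_rot: [0.706, 0.708, -0.0, 0.0]
force: [0.1, -0.5, -1.4]
gripper_width: 0.0517
t: 20.12
tool_pos: [0.4415, 0.2056, 0.1298]
ee_rot: [0.706, 0.708, 0.001, 0.001]
force: [-0.0, 0.0, -1.3]
gripper_width: 0.0663
top crop origin 155 180
side crop origin 228 184
[0.44014652 0.20500043 0.12806199] [-0.96051262 -0.03739224 -0.56279378] 0.06662987777905534
```

View pics/c8.png

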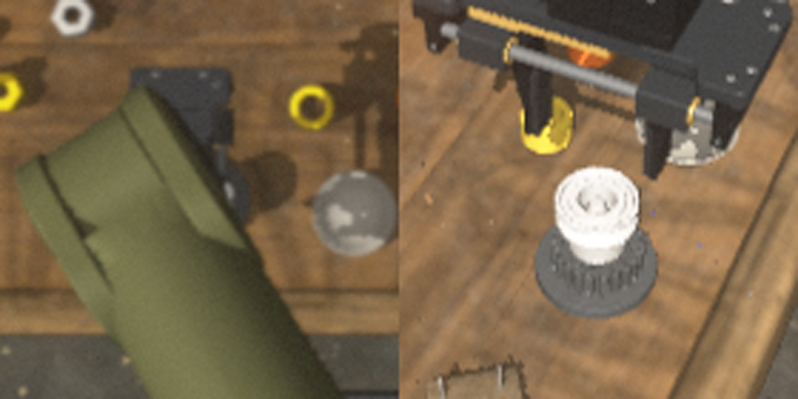

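```bash
python3 -m handwheel '[[17,-26,0,0,0,0.08,50],[25,-38,0,0,0,0.1,40],[25,-38,0,0,0,0.1,40],[25,-38,0,0,0,0.1,40],[25,-38,0,0,0,0.1,40],[25,-38,0,0,0,0.096,40],[17,-28,0,0,0,0,40],[8,-12,0,0,0,0,40]]'; python3 -m handwheel '[[0,0,-20,0,0,0,40],[0,0,-40,0,0,0,40],[0,0,-20,0,0,0,40],[0,0,0,0,0,0,40],[0,0,0,0,0,0,40]]'; python3 look.py 9 607 -51 20
```

```text
t: 21.22
tool_pos: [0.6072, -0.0527, 0.1266]
ee_rot: [0.477, 0.879, -0.0, -0.001]
force: [-0.5, 0.5, 0.3]
gripper_width: 0.0734
t: 21.85
tool_pos: [0.6081, -0.0498, 0.0496]
ee_rot: [0.475, 0.88, 0.0, 0.001]
force: [0.6, 0.4, -0.1]
gripper_width: 0.0735
top crop origin 259 114
side crop origin 209 99
[ 0.60849877 -0.05025554  0.05006175] [-0.46288453  0.2460294  -0.25909351] 0.07333317403949827
```

View pics/c9.png

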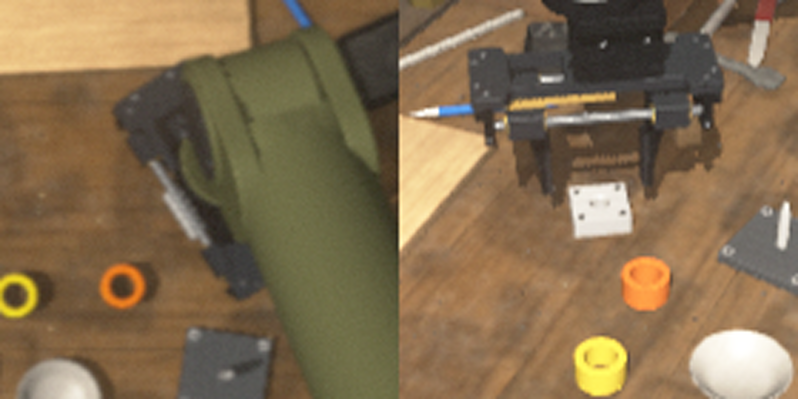

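```bash
python3 -m handwheel '[[0,0,-20,0,0,0,40],[0,0,-11,0,0,0,40],[0,0,-5,0,0,0,40],[0,0,0,0,0,0,100],[0,0,0,0,0,0,190],[0,0,0,0,0,0,190],[0,0,0,0,0,0,190],[0,0,0,0,0,0,190]]'; python3 -m handwheel '[[0,0,20,0,0,0,190],[0,0,35,0,0,0,190],[-10,-2,30,0,0,-0.1,190],[-32,-4,0,0,0,-0.13,190],[-32,-4,0,0,0,-0.13,190],[-32,-4,0,0,0,-0.13,190],[-32,-4,0,0,0,-0.13,190],[-17,-3,0,0,0,-0.11,190]]';  python3 -m handwheel '[[0,0,0,0,0,0,190],[0,0,0,0,0,0,190]]'; python3 look.py 10 452 -72 60
```

```text
t: 22.95
tool_pos: [0.6072, -0.0507, 0.0125]
ee_rot: [0.476, 0.88, -0.0, -0.0]
force: [-2.0, 0.2, 1.0]
gripper_width: 0.0477
t: 23.95
tool_pos: [0.4511, -0.0715, 0.0983]
ee_rot: [0.76, 0.65, -0.001, 0.001]
force: [0.0, -0.5, -2.0]
gripper_width: 0.0475
t: 24.2
tool_pos: [0.4537, -0.0712, 0.0984]
ee_rot: [0.758, 0.653, 0.001, 0.001]
force: [0.7, 0.7, -2.5]
gripper_width: 0.0479
top crop origin 270 175
side crop origin 275 98
[ 0.45354907 -0.07102855  0.09803122] [ 0.6437704   0.31615209 -2.24622218] 0.047410999664296676
```

View pics/c10.png

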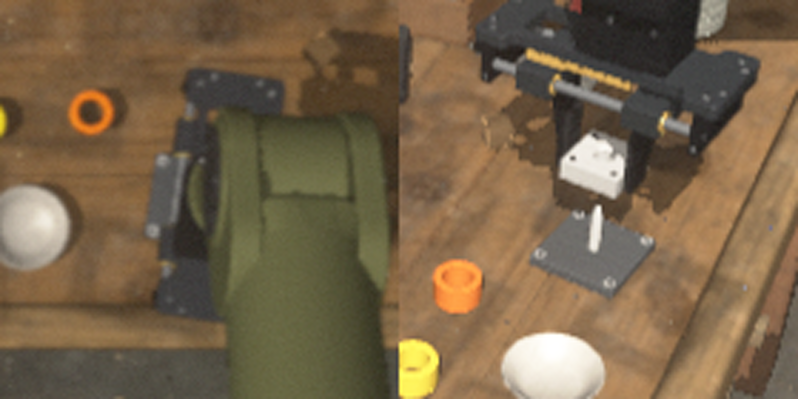

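```bash
python3 - <<'E'
from h import *
print(ray('side',346.9,151.3,.101),ray('side',344.8,171,.052),ray('side',343.1,185,.011))
import cv2
a=cv2.imread('pics/side10.png')[135:205,315:385]
cv2.imwrite('pics/z10.png',cv2.resize(a,None,fx=8,fy=8,interpolation=cv2.INTER_CUBIC))
E
```

```text
[ 0.45348536 -0.07849733  0.101     ] [ 0.45144955 -0.07208812  0.052     ] [ 0.45177548 -0.07197868  0.011     ]
```

View pics/z10.png

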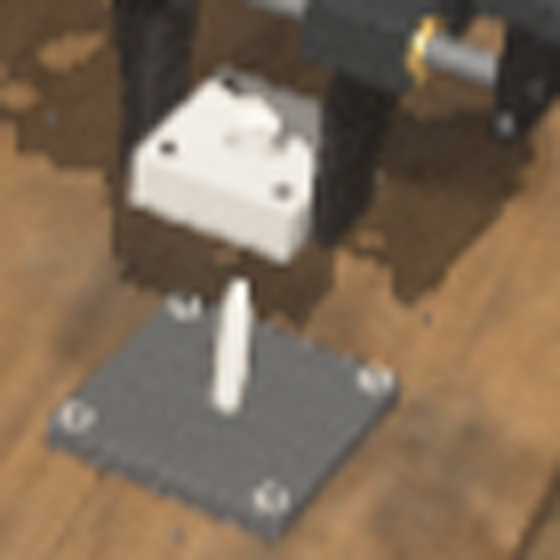

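```bash
python3 -m handwheel '[[-1,4,-15,0,0,0,190],[0,0,-13,0,0,0,190],[0,0,0,0,0,0,190],[0,0,0,0,0,0,190]]'; python3 - <<'E'
from h import *
take('side','side11'); print(get_obs()['tool_pos'])
a=cv2.imread('pics/side11.png')[135:205,315:385]
cv2.imwrite('pics/z11.png',cv2.resize(a,None,fx=8,fy=8,interpolation=cv2.INTER_CUBIC))
E
```

```text
t: 24.8
tool_pos: [0.4515, -0.0674, 0.0694]
ee_rot: [0.758, 0.652, 0.0, -0.0]
force: [1.0, -0.1, -0.9]
gripper_width: 0.0478
[ 0.45173586 -0.06751376  0.0696858 ]
```

View pics/z11.png

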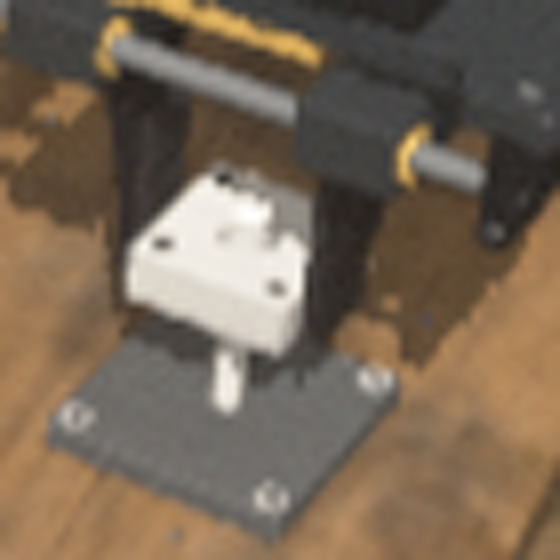

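```bash
python3 - <<'E'
from h import *
f=lambda x,y,z:ray('side',315+x/8-.44,135+y/8-.44,z)
print(f(252,234,.0725),f(242,218,.0725),f(237,284,.052),f(227,407,.010),proj('side',[.452,-.072,.052]),proj('side',[.452,-.072,.01]))
E
```

```text
[ 0.45038477 -0.07203529  0.0725    ] [ 0.45538434 -0.07776605  0.0725    ] [ 0.45386609 -0.0747157   0.052     ] [ 0.45191399 -0.07150298  0.01      ] [np.float64(344.55372753011176), np.float64(170.956942703714)] [np.float64(342.974730163372), np.float64(185.2991867541888)]
```

```bash
python3 -m handwheel '[[1,-1,-8,0,0,0,190],[0,0,-8,0,0,0,190],[0,0,-6,0,0,0,190],[0,0,0,0,0,0,190]]'; python3 -m handwheel '[[0,0,-8,0,0,0,190],[0,0,-8,0,0,0,190],[0,0,-5,0,0,0,190],[0,0,-2,0,0,0,190],[0,0,0,0,0,0,190]]'
```

```text
t: 25.35
tool_pos: [0.4522, -0.0686, 0.047]
ee_rot: [0.758, 0.652, -0.0, -0.0]
force: [0.4, -0.1, -3.6]
gripper_width: 0.0477
t: 25.98
tool_pos: [0.4523, -0.0686, 0.0244]
ee_rot: [0.758, 0.652, -0.0, -0.0]
force: [0.5, -0.3, -2.9]
gripper_width: 0.048
```

```bash
python3 -m handwheel '[[0,0,-1.5,0,0,0,190],[0,0,0,0,0,0,120],[0,0,0,0,0,0,70],[0,0,0,0,0,0,70],[0,0,15,0,0,0,70],[0,0,40,0,0,0,70],[0,0,45,0,0,0,90]]'; python3 -m handwheel '[[10,26,5,0,0,0.047,90],[18,47,0,0,0,0.05,90],[18,47,0,0,0,0.05,90],[18,47,0,0,0,0.05,90],[18,47,0,0,0,0.05,90],[18,47,0,0,0,0.06,90],[18,47,0,0,0,0,90],[18,47,0,0,0,0,90]]'; python3 -m handwheel '[[14,40,-20,0,0,0,90],[0,0,-30,0,0,0,90],[0,0,-25,0,0,0,90],[0,0,0,0,0,0,90]]'; python3 - <<'E'
from h import *
take('side','side12'); print(get_obs()['tool_pos'],proj('side',[.6025,.3265,.024]))
im=cv2.imread('pics/side12.png'); a=im[220:320,136:236]; b=im[130:230,295:395]
cv2.imwrite('pics/z12.png',cv2.resize(np.hstack([a,b]),None,fx=4,fy=4,interpolation=cv2.INTER_CUBIC))
E
```

```text
t: 26.85
tool_pos: [0.4523, -0.0681, 0.1248]
ee_rot: [0.758, 0.652, 0.0, -0.0]
force: [1.0, -0.4, 0.9]
gripper_width: 0.0593
t: 27.85
tool_pos: [0.5883, 0.2892, 0.1277]
ee_rot: [0.649, 0.76, -0.0, -0.001]
force: [0.2, -1.0, -0.2]
gripper_width: 0.0566
t: 28.35
tool_pos: [0.6009, 0.3251, 0.0503]
ee_rot: [0.65, 0.76, -0.002, -0.001]
force: [0.3, -0.3, -0.1]
gripper_width: 0.0563
[0.60204219 0.32562458 0.05224583] [np.float64(184.86293858541273), np.float64(286.9632204917188)]
```

View pics/z12.png

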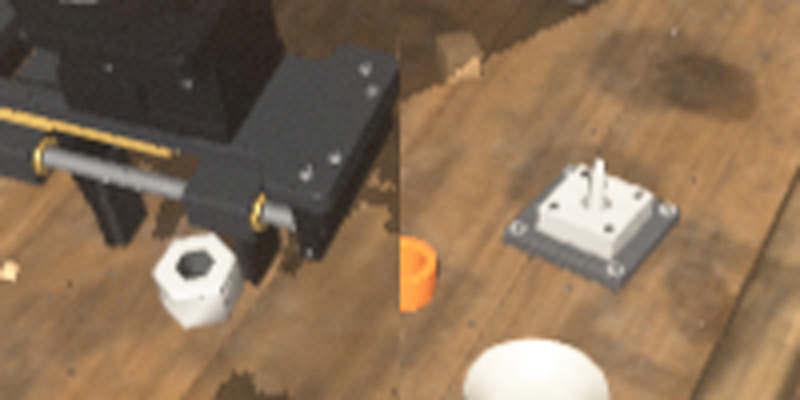

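```bash
python3 -m handwheel '[[0,1,-20,0,0,0,90],[0,0,-12,0,0,0,90],[0,0,-5,0,0,0,90],[0,0,0,0,0,0,150],[0,0,0,0,0,0,210],[0,0,0,0,0,0,210],[0,0,0,0,0,0,210],[0,0,0,0,0,0,210]]'; python3 -m handwheel '[[0,0,20,0,0,0,210],[0,0,40,0,0,0,210],[0,0,40,0,0,0,210],[-10,-26,5,0,0,0,210],[-18,-47,0,0,0,0,210],[-18,-47,0,0,0,0,210],[-18,-47,0,0,0,0,210],[-18,-47,0,0,0,0,210]]'; python3 -m handwheel '[[-18,-47,0,0,0,0,210],[-18,-47,0,0,0,0,210],[-18,-47,0,0,0,0,210],[-14,-43,0,0,0,0,210],[0,0,0,0,0,0,210],[0,0,-20,0,0,0,210],[0,0,-15,0,0,0,210],[0,0,0,0,0,0,210]]'; python3 - <<'E'
from h import *
np.set_printoptions(precision=4,suppress=True)
p=[get_obs()['tool_pos']]
for i in range(3):
  take('side',f'side13_{i}'); p.append(get_obs()['tool_pos'])
print(np.mean(p,0),get_obs()['gripper_width'])
m=camera_model('side'); tz=np.mean(p,0)[2]
for b in cut_out('side','hex_center')[:3]:
    v,u=np.nonzero(b['mask']); print('mask',b['confidence'],len(u),u.min(),u.max(),v.min(),v.max(),u.mean(),v.mean(),ray('side',u.mean(),v.mean(),tz-.015+.012))
for b in boxes_of('side','hex_center')[:3]: print('box',b['confidence'],R(m)@np.array(b['xyz'])+m['xyz'])
print(proj('side',[.452,-.072,tz-.003]))
E
```

```text
t: 29.4
tool_pos: [0.6029, 0.3277, 0.0167]
ee_rot: [0.65, 0.76, 0.001, 0.0]
force: [-0.4, 0.0, 2.4]
gripper_width: 0.032
t: 30.4
tool_pos: [0.5198, 0.1121, 0.1219]
ee_rot: [0.65, 0.76, -0.0, 0.001]
force: [0.5, -0.7, -0.1]
gripper_width: 0.0319
t: 31.4
tool_pos: [0.4517, -0.0692, 0.0852]
ee_rot: [0.649, 0.761, -0.0, -0.001]
force: [0.3, -0.9, -0.4]
gripper_width: 0.0319
[ 0.4524 -0.0696  0.086 ] 0.03164679060977308
mask 0.81 189 338 352 152 167 344.87301587301585 159.8095238095238 [ 0.4538 -0.071   0.083 ]
mask 0.58 450 185 208 322 346 196.47333333333333 333.9 [0.5026 0.4162 0.083 ]
box 0.96 [0.5363 0.3874 0.0241]
box 0.5 [ 0.4509 -0.0601  0.0855]
[np.float64(345.78433660273583), np.float64(159.7791560765302)]
```

```bash
python3 -m handwheel '[[0,-2,-8,0,0,0,210],[0,0,-7,0,0,0,210],[0,0,-6,0,0,0,210],[0,0,-5,0,0,0,210],[0,0,0,0,0,0,210]]'; python3 -m handwheel '[[0,0,-5,0,0,0,210],[0,0,-4,0,0,0,210],[0,0,0,0,0,0,210],[0,0,0,0,0,0,210]]'
```

```text
t: 32.28
tool_pos: [0.4521, -0.0723, 0.0596]
ee_rot: [0.65, 0.76, -0.0, -0.001]
force: [-0.0, 0.5, -1.0]
gripper_width: 0.0316
t: 32.78
tool_pos: [0.4525, -0.0725, 0.0511]
ee_rot: [0.65, 0.76, 0.0, 0.0]
force: [0.3, 0.3, -1.3]
gripper_width: 0.032
```

```bash
python3 -m handwheel '[[0,0,-5,0,0,0,210],[0,0,-2.5,0,0,0,210],[0,0,0,0,0,0,210],[0,0,0,0,0,0,210]]'; python3 -m handwheel '[[0,0,-1,0,0,0,210],[0,0,0,0,0,0,210]]'
```

```text
t: 33.28
tool_pos: [0.4525, -0.0725, 0.0436]
ee_rot: [0.65, 0.76, 0.0, 0.0]
force: [0.2, 0.1, -1.5]
gripper_width: 0.0319
t: 33.52
tool_pos: [0.4525, -0.0725, 0.0426]
ee_rot: [0.65, 0.76, 0.0, 0.0]
force: [-0.6, -0.0, -0.2]
gripper_width: 0.0317
```

```bash
python3 -m handwheel '[[0,0,0,0,0,0,170],[0,0,0,0,0,0,110],[0,0,0,0,0,0,100],[0,0,0,0,0,0,100],[0,0,10,0,0,0,100],[0,0,30,0,0,0,100],[0,0,40,0,0,0,100],[0,0,40,0,0,0,100]]'; python3 -m handwheel '[[0,-40,30,0,0,0,100],[0,-50,30,0,0,0,100],[0,-50,0,0,0,0,100],[-10,-50,0,0,0,0,100],[-20,-50,0,0,0,0,100],[-20,-50,0,0,0,0,100],[-10,-30,0,0,0,0,100],[0,0,0,0,0,0,100]]'; cat > fin.py <<'E'
from h import *
np.set_printoptions(precision=4,suppress=True)
P={'round_seat':(.4385,.2065,0),'gear_center':(.4385,.2065,.028),'collar_center':(.4385,.2065,.05),'pulley_center':(.4385,.2065,.068),'square_seat':(.452,-.072,.01),'flange_center':(.452,-.072,.026),'hex_center':(.452,-.072,.05),'dish':(.43,.07,0),'jig_block':(.458,.33,0),'cube':(.585,-.184,0)}
for c in ['top','side']:
  take(c,c+'14'); m=camera_model(c)
  for n,p in P.items():
    for b in boxes_of(c,n)[:4]:
      w=R(m)@np.array(b['xyz'])+m['xyz']
      if b['confidence']>.3: print(c,n,round(b['confidence'],2),w)
    for b in cut_out(c,n)[:3]:
      if b['confidence']<.3: continue
      v,u=np.nonzero(b['mask'])
      if abs(u.mean()-proj(c,p)[0])<12: print('   mask',c,n,round(b['confidence'],2),'u',u.min(),u.max(),'v',v.min(),v.max(),'mean',u.mean(),v.mean(),'pred',np.array(proj(c,p)))
print(get_obs()['t'],get_obs()['tool_pos'],get_obs()['gripper_width'])
E
python3 fin.py
```

```text
t: 34.52
tool_pos: [0.4525, -0.0722, 0.1643]
ee_rot: [0.65, 0.76, 0.0, 0.0]
force: [-0.2, -0.3, -0.3]
gripper_width: 0.0529
t: 35.52
tool_pos: [0.3907, -0.3953, 0.2228]
ee_rot: [0.652, 0.758, 0.0, 0.0]
force: [1.7, 0.5, -0.1]
gripper_width: 0.053
top round_seat 0.59 [0.4402 0.2039 0.0046]
   mask top round_seat 0.72 u 211 241 v 235 265 mean 225.6602564102564 250.69871794871796 pred [227.7505 250.4041]
top collar_center 0.56 [0.5176 0.114  0.0187]
top pulley_center 0.81 [0.4421 0.2068 0.0715]
   mask top pulley_center 0.74 u 215 236 v 240 260 mean 225.05666666666667 249.62 pred [225.1853 250.1481]
top square_seat 0.87 [ 0.4567 -0.0746  0.0091]
top square_seat 0.61 [0.4314 0.074  0.0081]
   mask top square_seat 0.84 u 321 353 v 229 261 mean 336.80582524271847 244.78446601941747 pred [336.8941 245.2952]
top flange_center 0.55 [ 0.449  -0.0613  0.0258]
   mask top flange_center 0.64 u 326 346 v 237 256 mean 333.52247191011236 247.3314606741573 pred [337.7368 245.1707]
top hex_center 0.65 [0.5351 0.3866 0.0216]
top hex_center 0.59 [ 0.4539 -0.0727  0.0492]
top dish 0.58 [0.4273 0.0736 0.0
[... 1242 characters left out ...]
-0.0567  0.0237]
   mask side flange_center 0.57 u 330 358 v 177 195 mean 343.73501577287067 185.77287066246058 pred [343.5649 179.9382]
side hex_center 0.73 [0.5367 0.3901 0.0236]
side hex_center 0.53 [ 0.4479 -0.062   0.0428]
   mask side hex_center 0.53 u 337 352 v 167 183 mean 344.54679802955667 175.31034482758622 pred [344.4763 171.66  ]
side dish 0.68 [0.4287 0.0639 0.007 ]
   mask side dish 0.9 u 311 347 v 216 242 mean 328.69032258064516 228.55612903225807 pred [328.7958 231.7207]
   mask side jig_block 0.73 u 238 271 v 314 338 mean 254.7123287671233 326.0152207001522 pred [255.9888 328.0257]
side cube 0.5 [ 0.5865 -0.1831  0.0168]
37.625 [ 0.3925 -0.3925  0.2226] 0.053166243070735884
```

```bash
python3 - <<'E'
import cv2,numpy as np
# numeric check: horizontal extent per row of bright pixels for each stack, side view
im=cv2.imread('pics/side14.png').astype(int)
for n,(u0,u1,v0,v1) in {'hexstack':(318,370,148,204),'roundstack':(262,330,225,305)}.items():
    print(n)
    for v in range(v0,v1,2):
        r=im[v,u0:u1].sum(1)//3; print(v,''.join('#' if x>170 else '+' if x>110 else '.' if x>70 else ' ' for x in r))
E
```

```text
hexstack
148 .+++++++++++++++++++++++...++.......................
150 ++++++++++++++++..+++++++++.....++++................
152 +++++++++++++++++++++++++++....+++..................
154 +++++++++++++++++++++++++++++++++...................
156 +++++++++++++++++++++++++++++++++++.................
158 +++++++++++.+++++++++++++++++++++++++++++++++++.....
160 +++++++++.++++++++++++++++++++++++++++++++++++++++++
162 ++++++++++++++++++++++++++++++++++++++++++++++++++++
164 ++++++++++++++.+++++++++++++.+++++++++++++++++++++++
166 ++++++++++++...++...+++++++##+++++++++++++++++++++++
168 ++++++++++.........++###########++++++++++++++++++++
170 +++++++++.........++####.+##.+#####.++++++++++++++++
172 +++++++..........++#########++####+....++.++++++++++
174 +++++............++++#############........++++++++++
176 ++++...........++##+++##############++....++++++++++
178 ++++.........++##################+##++##+.++++++++++
180 +++++......++###########################+..+++++++++
182 +++++++..+++##################+#######++.+##+#++++++
184 ++++++....++########################++++.++++..+++++
186 ++++
[... 2735 characters left out ...]
...................++++.+++...+++++++++++++
287 +.+++++++++++++++...++++++.+..+++.++..+++++++++++++...++++++++++++++
289 .++++.++++++++++++....++...++++++++++++++++++.++.......+++++++++++++
291 .++...++++++++....+.......+++++++++++++.+++++........++..+++++++++++
293 ......+++++++.................++++++++++......++++++++++.+++++++++++
295 +.....++++++..................++.++++...++++++++++++++++++++++++++++
297 +++++++.....................++++++++++++++++++++++++++++++++++++++++
299 +++++++.....++.............++++++++++++++++++++++++++++++++++++++++.
301 ++.+++++++++++++++.........+++...+++++++.+++++++++++++++++++++++++++
303 ....++++++++++++++++++.....+....+++++++.+++++...+++++++..+++++++++++
```

```bash
python3 -c "
from bench import job_done; print(job_done())"
```

```text
the job is handed in; nothing more can be done
None
```

I built both stacks, let go of every part, backed the arm off and handed the job in at about 38 s of the 122 s allowed.

- **Round stand:** gear, then steel collar, then pulley. I saw each one over the post in the side pictures after release. At the last check the network put the pulley's visible face at z ≈ 71 mm. A seated stack would show 68 mm, so this agrees within the network's 4 mm.
- **Square stand:** flange, then steel hex spacer. I saw the flange down on its base. The spacer went down the post with no resistance, and the force changed slightly at the expected seating height. Its top then read z ≈ 49 mm, where 50 mm is expected.
- **Left alone:** the dish, nail block and cube read within a few millimetres of their starting positions, and I did not touch the yellow and orange look-alikes.

**Weaker points:**
- **Spacer not seen seated:** I had used all 16 picture views by the time I placed the spacer. Its seating and the final state were checked only by numbers: network positions, masks and a printed brightness map.
- **Top-camera flange reading:** the network put the flange about 11 mm off in y. It is partly hidden under the spacer, so I put this down to seeing only part of it.
- **Collar grip width:** the jaws measured 36 mm on the nominal 38 mm collar. I did not find the cause, but the collar was centred in the jaws and seated normally.

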